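# Hand the mosaic turntable over from its index pin to its brake

### The job

The mosaic turntable is to be held by its brake instead of its index pin: first push the T-handled brake screw all the way down, then turn it clockwise until its bar stands square to its steel block, one end towards the wheel. Then draw the round-headed index pin straight up in its block without wedging it, only until the dark band round its rod is completely out and about 15 mm of the rod is still in the bore, and finish there, still holding the pin still; do not let it go. Leave the other things on the table where they are.

Things in the scene. Friction and masses are not known exactly. Their poses are not given: they have to be found in the camera images.
- turntable: Fixed mosaic turntable. Origin: on the table midway between the two steel blocks, which stand 75 mm either side along its y (which is which varies). x points level to the wheel's centre, 200 mm away. Wheel 280 mm across, top of its mosaic 67 mm above the table; a thin index flange under it runs into both blocks. Loose things lie around, none within 35 mm of a block.
- pin_block: Fixed steel block, 56 x 56 mm, 60 mm high, with the index pin's upright blind bore in the middle of its top: bore 17 mm across, 50 mm deep. Origin: centre of the underside, on the table; z up, x parallel to the turntable's x.
- bore_mouth (a point): Centre of the bore's mouth, in the block's top face, 60 mm above the table; z is the bore axis, up.
- pin: Loose index pin, 94 mm long, 0.18-0.35 kg: steel rod 16 mm across, 66 mm bare, under a black round head 30 mm across, 28 mm high. Origin: centre of the rod's lower end, z up to the head. It starts on the bore's floor, 50 mm below the mouth, 16 mm of rod showing. Dark band 22 to 28 mm above the lower end, hidden at first. Only weight and rubbing resist the pull; let go, it drops back.
- pin_head (a point): Centre of the pin's round head, on the pin's axis 80 mm above its lower end; the head reaches 14 mm above and below it.
- brake_block: Fixed steel block, 56 x 56 mm, 50 mm high, that carries the T-handled brake screw upright in the middle of its top. Origin: centre of the underside, on the table; x parallel to the turntable's x.
- brake_grip (a point): Centre of the brake screw's T-bar: a black bar 48 mm long, 14 mm wide, 18 mm high, on a round steel stem 16 mm across. The x axis of this point runs along the bar, z up. At the start it is 83 mm above the table, and 75 mm once pushed down.
- brake_push (a joint): How far the brake screw is pushed down, m: 0 up (start), 0.008 fully down at a stop. It slides down against a drag of 5 N and stays where it is left.
- brake_turn (a joint): Turn of the T-bar about the vertical, rad, growing clockwise as seen from above. It starts between 0 and 0.45, the bar is square to its block with an end towards the wheel (parallel to the x axis of block and turntable) at 1.3, and there is a stop at 1.45. Drag 0.08 N m; it stays where it is left.
Mind the look-alikes: they are no part of the job. What is shaped like the pin_block but blue or brown is not meant.

How it is judged (in metres and radians):
On the way, in this order (a step that is already met when the one before it is completed fails the run):
1. the brake screw is pushed fully down before it is turned (value of joint brake_push above 0.006 m and value of joint brake_turn below 0.75 rad), for 0.1 s.
2. the brake screw, still down, is turned clockwise until its bar is square to the block, end towards the wheel (value of joint brake_push above 0.006 m and value of joint brake_turn above 1.1 rad), for 0.2 s.
3. the pin is drawn up straight until its dark band is out, its end still in the bore (z of pin in the frame of bore_mouth between -0.023 and -0.007 m and horizontal distance between pin and bore_mouth below 0.003 m and angle between the z axis of pin and the z axis of pin_block, either way round below 0.08 rad and contact force between the fingers and pin above 2 N and linear speed of pin below 0.02 m/s and contact force between pin and pin_block below 20 N), for 0.3 s.
At the end, for the whole second after the job is handed in: Brake screw pushed down over 6 of 8 mm and turned past 1.1 rad (square at 1.3, stop at 1.45). Fingers hold the pin (over 2 N) at rest (under 20 mm/s), its lower end 7 to 23 mm below the bore's mouth, within 3 mm of its axis, leaning under 0.08 rad, pressing on the block under 20 N (all of step 2 and all of step 3); the arm keeps its last pose, push and grip.
It fails at once if the pin is raised more than 10 mm before the brake is down and turned (z of pin in the frame of bore_mouth above -0.04 m and not (value of joint brake_push above 0.006 m and value of joint brake_turn above 1.1 rad)).
It fails at once if the pin comes right out of the bore (z of pin in the frame of bore_mouth above -0.002 m).
It fails at once if another thing on the table is shifted more than 30 mm (distance of any of stone_a, stone_b, tin, rule, tub, jar, hammer from where it was at the start of the episode above 0.03 m).
It also fails if it takes over 42 s, if anything falls off the work surface, if the arm or the gripper's body presses on something with over 40 N, if the wrist force passes 120 N, or if a joint passes its speed limit or range.

### The arm

A 6-joint arm with a two-finger parallel gripper is mounted at the origin on the work surface. World frame = base frame: x ahead of the robot, y to its left, z up, the work surface at z = 0. Lengths are in mm, angles in rad, forces in N, time in s.
With the tool pointing down it reaches from about 350 to 775 mm from the base axis. Payload 7.3 kg.
Tool frame: the origin (TCP) lies between the finger pads; the fingertips stand tcp_to_tips ahead of it and the grasp point (between the pads) lies 5 mm behind it (tcp_to_tips is the distance from the TCP to the fingertips, in mm); z points along the fingers, x is the direction in which the jaws open and shut, and the axes are right-handed (so a half turn about z gives the same grasp; the last joint's range is limited). The gripper opens to 92 mm and grips with 3 to 60 N. Pads are 19 mm wide; open, the fingers measure 130 mm over their backs; the gripper's body (75 mm by 190 mm) begins 47 mm behind the grasp point.
Start: joints at [1.006, 0.342, 1.524, -0, 1.275, -0.146], TCP at [213.486, 479.653, 240.741] pointing down, gripper open.
Joint ranges: [-2.53, 2.53], [-0.77, 2.02], [0.04, 2.7], [-1, 4.14], [0.28, 2.66], [-3.11, 3.11]. Speed limits (rad/s): [2.57, 2.57, 3.14, 3.14, 3.14, 3.14].

### API

Orientations are given as [roll, pitch, yaw] about the fixed x, y, z axes, in that order (R = Rz(yaw) Ry(pitch) Rx(roll)).
In Python, from plant import * gives the robot as it stands.
- The arm moves only by the tool drive_tool, never from a script. Its argument "deltas" is a list of rows, each an object of numbers: "hand": the gripper's target within -1 to 1 (shut at 1, half-way at 0, fully open at -1); "tx", "ty", "tz": the shift along the tool's x, y, z each as a share of 4 cm, from -1 to 1; "wx", "wy", "wz": the turn, a rotation vector about the tool's x, y, z each as a share of 5 degrees, from -1 to 1. In form: [{"hand": .., "tx": .., "ty": .., "tz": .., "wx": .., "wy": .., "wz": ..}, ...]. A call has 1 to 20 rows; each row shifts and turns the commanded pose from where the row before left it, along the tool's axes as they then stand; what a row does not reach is not made up. A row lasts 1/12 s, in which the tool goes at most 41.7 mm and 7.16 degrees, less where a joint would pass 70% of its speed; a pose out of reach is approached as far as the arm can. A call with a number of a shift or a turn outside -1 to 1 is refused whole. A call with a gripper value outside its range is refused whole. The fingers move at their own pace and stop on an object; the grip force is fixed at half the most. Time passes only in rows, so rows that do not move let the fingers close. It gives the time, the measured TCP pose, the force and the opening at its end, in the units of the state.
- get_obs(): the state, without advancing time (a new reading comes with each control period).
- capture(name): name is "scene" or "top" or "wrist"; returns the picture (420x560x3 uint8, red, green, blue); there is no depth.
- camera_model(name): a dict with "fx", "fy", "cx", "cy" (pixels), "rvec" (rotation vector, rad) and "tvec" (3), from world to camera coordinates, as OpenCV has them. Camera axes: x right, y down, z forward; pixel columns grow to the right and rows downward; lengths in mm; the calibration is good to about 2 mm. A picture is of the moment at which its call begins: read the wrist's pose just before it. camera_model takes no time and is no camera call; for the wrist camera it gives the pose at the moment of the call.
- close_job(): hands the job in, once; it reports no verdict.
The state is a dict: "time": time; "joint_positions": joint angles; "dq": joint speeds; "tau": joint torques, N m; "tool_pos": TCP position; "tcp_rot": TCP orientation; "contact_force": force on the tool from outside, world axes, zero at the start; "moment": the same for the moment, N m; "grip_width": finger opening in mm.
Only numpy, scipy, OpenCV 4.12 (cv2) and the standard library are available. Lean on these libraries where they do the work, as an engineer would, in place of code of your own. Each camera call takes 0.05 s, during which the arm holds its last target.

## Working session

There is one attempt and no reset: what is moved stays moved. The work goes in short steps, Python scripts to look and compute and a tool call to move; the robot and the scene stay as the last step left them, time stands still between calls to the robot, and variables do not carry over. Pictures are saved under pics/ and viewed, and the job is handed in when it is done.

Besides the shell and the picture viewer there is one more tool, called after "Request:" as name(argument=value, ...), one argument or row to a line, values as JSON. drive_tool: Moves the arm, as the interface text tells. Its arguments: {"type":"object","properties":{"deltas":{"type":"array","items":{"type":"object","properties":{"hand":{"type":"number"},"tx":{"type":"number"},"ty":{"type":"number"},"tz":{"type":"number"},"wx":{"type":"number"},"wy":{"type":"number"},"wz":{"type":"number"}}}}},"required":["deltas"]}

```bash
ls; mkdir -p pics
python3 - <<'E'
from plant import *
import cv2
o=get_obs(); print(o)
for n in ("scene","top"):
    im=capture(n); cv2.imwrite(f"pics/{n}0.png",cv2.cvtColor(im,cv2.COLOR_RGB2BGR)); print(n,camera_model(n))
E
```

```text
pics
{'time': 0.0, 'joint_positions': array([ 1.00600514e+00,  3.42734495e-01,  1.52498670e+00,  5.55114746e-06,
        1.27539420e+00, -1.45998390e-01]), 'dq': array([ 0.00073496, -0.00068893, -0.00069157,  0.00051544, -0.00059939,
        0.00148463]), 'tau': array([-1.08337135e-03, -4.31255758e+01, -2.44209892e+01,  7.15199788e-02,
        5.63196768e-02, -1.09551365e-04]), 'tool_pos': array([213.27229186, 479.32342485, 240.04941547]), 'tcp_rot': array([-3.14136587e+00,  1.50577082e-03,  1.15200208e+00]), 'contact_force': array([0.12214781, 1.29302483, 0.34024217]), 'moment': array([ 0.01207344,  0.02233282, -0.01348837]), 'grip_width': 92.05660369382663}
scene {'fx': 440.70875588281285, 'fy': 440.70875588281285, 'cx': 279.70324885834276, 'cy': 205.1691428750484, 'rvec': array([ 1.54166067,  2.01381463, -0.86340457]), 'tvec': array([ 276.35369779, -244.57618615, 1289.97050947])}
top {'fx': 409.63660074462473, 'fy': 409.63660074462473, 'cx': 281.2458891246155, 'cy': 211.01750334210786, 'rvec': array([ 2.17595181, -2.20931216,  0.02013931]), 'tvec': array([-123.13601815,  486.53018704, 1063.61278444])}
```

View pics/scene0.png

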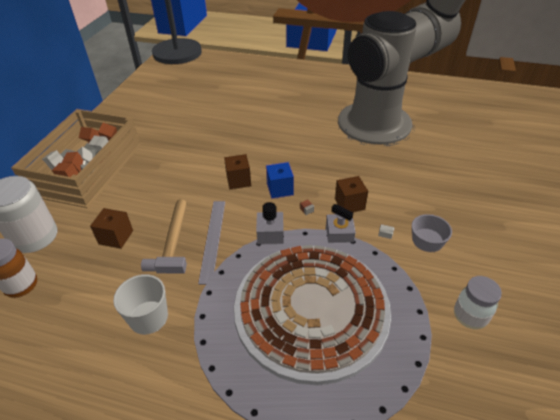

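View pics/top0.png

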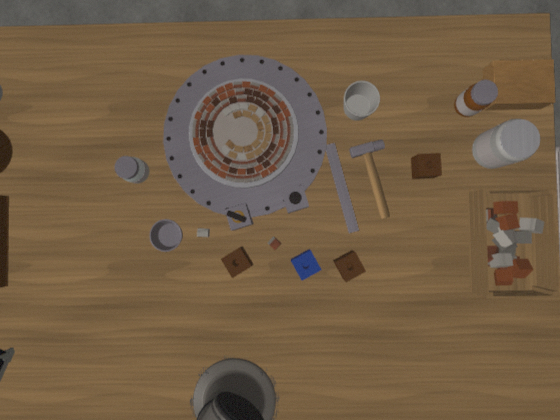

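Grey block with a black round head at top-view (295,198) and grey block with a black bar at (237,216) both touch the flange. Look-alikes: blue (306,264), brown (237,262), (349,266) and (426,166), all off the flange. I'll enlarge to confirm.

```bash
cat > h.py <<'E'
import numpy as np, cv2
from plant import *
def ray(cm,uv):
    R=cv2.Rodrigues(np.array(cm["rvec"]))[0]; t=np.array(cm["tvec"])
    d=R.T@np.array([(uv[0]-cm["cx"])/cm["fx"],(uv[1]-cm["cy"])/cm["fy"],1.0])
    return -R.T@t, d
def onz(cm,uv,z):
    c,d=ray(cm,uv); return c+d*(z-c[2])/d[2]
def proj(cm,p):
    return cv2.projectPoints(np.array(p,float).reshape(-1,1,3),np.array(cm["rvec"]),np.array(cm["tvec"]),np.array([[cm["fx"],0,cm["cx"]],[0,cm["fy"],cm["cy"]],[0,0,1]]),None)[0].reshape(-1,2)
E
python3 - <<'E'
import cv2,numpy as np
a=cv2.imread("pics/top0.png")[180:240,205:325]; b=cv2.imread("pics/scene0.png")[190:250,245:365]
cv2.imwrite("pics/crop0.png",np.vstack([cv2.resize(a,(600,300),interpolation=cv2.INTER_CUBIC),cv2.resize(b,(600,300),interpolation=cv2.INTER_CUBIC)]))
E
```

```text
(no output)
```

View pics/crop0.png

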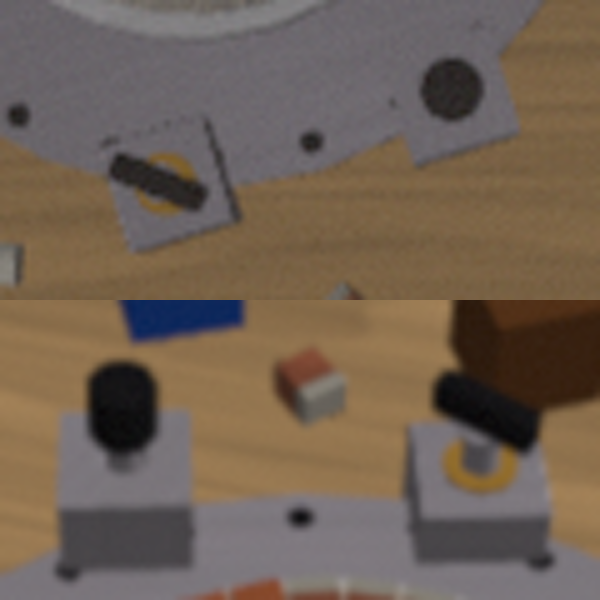

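The crop shows the T-bar on its block (top ≈ (237,216)) and the round-headed pin in the taller grey block (top ≈ (295,198)), so these are the ones meant. Next I'll measure both.

Run:
```python
from h import *
T=camera_model("top");S=camera_model("scene")
res={}
for n,cm,rois in (("top",T,{"pin":(282,184,310,212),"bar":(224,206,250,228)}),("scene",S,{"pin":(258,200,282,222),"bar":(328,202,356,224)})):
    im=cv2.imread(f"pics/{n}0.png")
    for k,(x0,y0,x1,y1) in rois.items():
        c=cv2.resize(im[y0:y1,x0:x1],None,fx=8,fy=8,interpolation=cv2.INTER_CUBIC)
        m=(c.max(2)<70).astype(np.uint8)
        nn,l,st,ce=cv2.connectedComponentsWithStats(m)
        i=1+np.argmax(st[1:,4]); m=(l==i).astype(np.uint8)
        cnt=max(cv2.findContours(m,0,2)[0],key=cv2.contourArea)
        r=cv2.minAreaRect(cnt); f=lambda p:np.array(p)/8+[x0,y0]-.4375
        res[n,k]=f(ce[i]); print(n,k,f(ce[i]),st[i,4]/64,r[1][0]/8,r[1][1]/8)
        if k=="bar" and n=="top":
            M=cv2.moments(m,True); a=.5*np.arctan2(2*M["mu11"],M["mu20"]-M["mu02"]); d=np.array([np.cos(a),np.sin(a)])
            q=onz(cm,f(ce[i])+8*d,92)-onz(cm,f(ce[i])-8*d,92); print("bar ang world",np.arctan2(q[1],q[0]), 'len',max(r[1])/8)
P=onz(T,res["top","pin"],124)   # head top
B=onz(T,res["top","bar"],92)
print("pin top z124",P,"bar top z92",B,"dist",np.linalg.norm((P-B)[:2]))
def tri(u,v):
    A=[];b=[]
    for cm,p in((T,u),(S,v)):
        c,d=ray(cm,p);d/=np.linalg.norm(d);Q=np.eye(3)-np.outer(d,d);A.append(Q);b.append(Q@c)
    return np.linalg.lstsq(np.vstack(A),np.hstack(b),rcond=None)[0]
for k in("pin","bar"): print(k,tri(res["top",k],res["scene",k]))
y=(B-P)[:2]; print("axis dir brake-pin",np.arctan2(y[1],y[0]), "x dir", np.arctan2(y[1],y[0])-np.pi/2)
# wheel
im=cv2.imread("pics/top0.png")
```

```text
top pin [294.86824549 197.41029939] 117.6875 12.004271507263184 12.353487014770508
top bar [236.10125037 215.94530556] 105.59375 20.018632888793945 5.8801589012146
bar ang world -1.9662230291795009 len 20.018632888793945
scene pin [268.99349668 211.37206886] 220.890625 19.375 13.625
scene bar [344.33441833 209.23921654] 327.921875 18.5 24.125
pin top z124 [ 511.46438807 -165.02177886  124.        ] bar top z92 [471.19552905 -22.94278073  92.        ] dist 147.6753964557999
pin [ 514.21425969 -165.60972635   85.27317665]
bar [470.77588904 -19.24385126  86.15054913]
axis dir brake-pin 1.8469789739481492 x dir 0.2761826471532527
```

Request:
drive_tool(
  deltas=[
    {"hand":-1,"tx":-0.55,"ty":0.69},
    {"hand":-1,"tx":-0.55,"ty":0.69},
    {"hand":-1,"tx":-0.55,"ty":0.69},
    {"hand":-1,"tx":-0.55,"ty":0.69},
    {"hand":-1,"tx":-0.55,"ty":0.69},
    {"hand":-1,"tx":-0.55,"ty":0.69},
    {"hand":-1,"tx":-0.55,"ty":0.69},
    {"hand":-1,"tx":-0.55,"ty":0.69},
    {"hand":-1,"tx":-0.55,"ty":0.69},
    {"hand":-1,"tx":-0.55,"ty":0.69},
    {"hand":-1,"tx":-0.55,"ty":0.69},
    {"hand":-1,"tx":-0.55,"ty":0.69},
    {"hand":-1,"tx":-0.55,"ty":0.69},
    {"hand":-1,"tx":-0.55,"ty":0.69},
    {"hand":-1,"tx":-0.55,"ty":0.69},
    {"hand":-1,"tx":-0.55,"ty":0.69},
  ],
)

```text
invalid input
```

Request:
drive_tool(
  deltas=[
    {"hand":-1,"wz":0.9},
    {"hand":-1,"wz":0.9},
    {"hand":-1,"wz":0.9},
    {"hand":-1,"wz":0.9},
    {"hand":-1,"wz":0.9},
    {"hand":-1,"wz":0.9},
    {"hand":-1,"wz":0.9},
    {"hand":-1,"wz":0.9},
    {"hand":-1,"wz":0.9},
    {"hand":-1,"wz":0.9},
    {"hand":-1,"wz":0.9},
    {"hand":-1,"wz":0.9},
    {"hand":-1,"wz":0.9},
    {"hand":-1,"wz":0.9},
    {"hand":-1,"wz":0.9},
    {"hand":-1,"wz":0.9},
    {"hand":-1,"wz":0.9},
    {"hand":-1,"wz":0.9},
    {"hand":-1,"wz":0.9},
    {"hand":-1,"wz":0.6},
  ],
)

```text
invalid input
```

Request:
drive_tool(
  deltas=[
    {"hand":-1,"tx":-0.55,"ty":0.69,"tz":0,"wx":0,"wy":0,"wz":0},
    {"hand":-1,"tx":-0.55,"ty":0.69,"tz":0,"wx":0,"wy":0,"wz":0},
  ],
)

```text
time: 0.27
tool_pos: [245.6, 416.8, 240.0]
tcp_rot: [-3.141, 0.001, 1.155]
contact_force: [0.9, -0.3, 0.8]
grip_width: 91.8
```

Request:
drive_tool(
  deltas=[
    {"hand":-1,"tx":-0.55,"ty":0.69,"tz":0,"wx":0,"wy":0,"wz":0},
    {"hand":-1,"tx":-0.55,"ty":0.69,"tz":0,"wx":0,"wy":0,"wz":0},
    {"hand":-1,"tx":-0.55,"ty":0.69,"tz":0,"wx":0,"wy":0,"wz":0},
    {"hand":-1,"tx":-0.55,"ty":0.69,"tz":0,"wx":0,"wy":0,"wz":0},
    {"hand":-1,"tx":-0.55,"ty":0.69,"tz":0,"wx":0,"wy":0,"wz":0},
    {"hand":-1,"tx":-0.55,"ty":0.69,"tz":0,"wx":0,"wy":0,"wz":0},
    {"hand":-1,"tx":-0.55,"ty":0.69,"tz":0,"wx":0,"wy":0,"wz":0},
    {"hand":-1,"tx":-0.55,"ty":0.69,"tz":0,"wx":0,"wy":0,"wz":0},
    {"hand":-1,"tx":-0.55,"ty":0.69,"tz":0,"wx":0,"wy":0,"wz":0},
    {"hand":-1,"tx":-0.55,"ty":0.69,"tz":0,"wx":0,"wy":0,"wz":0},
    {"hand":-1,"tx":-0.55,"ty":0.69,"tz":0,"wx":0,"wy":0,"wz":0},
    {"hand":-1,"tx":-0.55,"ty":0.69,"tz":0,"wx":0,"wy":0,"wz":0},
    {"hand":-1,"tx":-0.55,"ty":0.69,"tz":0,"wx":0,"wy":0,"wz":0},
    {"hand":-1,"tx":-0.55,"ty":0.69,"tz":0,"wx":0,"wy":0,"wz":0},
  ],
)

```text
time: 1.43
tool_pos: [474.1, -23.3, 240.5]
tcp_rot: [-3.141, -0.0, 1.152]
contact_force: [0.8, 0.6, 0.7]
grip_width: 91.6
```

Request:
drive_tool(
  deltas=[
    {"hand":-1,"tx":0,"ty":0,"tz":0,"wx":0,"wy":0,"wz":0.9},
    {"hand":-1,"tx":0,"ty":0,"tz":0,"wx":0,"wy":0,"wz":0.9},
    {"hand":-1,"tx":0,"ty":0,"tz":0,"wx":0,"wy":0,"wz":0.9},
    {"hand":-1,"tx":0,"ty":0,"tz":0,"wx":0,"wy":0,"wz":0.9},
    {"hand":-1,"tx":0,"ty":0,"tz":0,"wx":0,"wy":0,"wz":0.9},
    {"hand":-1,"tx":0,"ty":0,"tz":0,"wx":0,"wy":0,"wz":0.9},
    {"hand":-1,"tx":0,"ty":0,"tz":0,"wx":0,"wy":0,"wz":0.9},
    {"hand":-1,"tx":0,"ty":0,"tz":0,"wx":0,"wy":0,"wz":0.9},
    {"hand":-1,"tx":0,"ty":0,"tz":0,"wx":0,"wy":0,"wz":0.9},
    {"hand":-1,"tx":0,"ty":0,"tz":0,"wx":0,"wy":0,"wz":0.9},
    {"hand":-1,"tx":0,"ty":0,"tz":0,"wx":0,"wy":0,"wz":0.9},
    {"hand":-1,"tx":0,"ty":0,"tz":0,"wx":0,"wy":0,"wz":0.9},
    {"hand":-1,"tx":0,"ty":0,"tz":0,"wx":0,"wy":0,"wz":0.9},
    {"hand":-1,"tx":0,"ty":0,"tz":0,"wx":0,"wy":0,"wz":0.9},
    {"hand":-1,"tx":0,"ty":0,"tz":0,"wx":0,"wy":0,"wz":0.9},
    {"hand":-1,"tx":0,"ty":0,"tz":0,"wx":0,"wy":0,"wz":0.9},
    {"hand":-1,"tx":0,"ty":0,"tz":0,"wx":0,"wy":0,"wz":0.9},
    {"hand":-1,"tx":0,"ty":0,"tz":0,"wx":0,"wy":0,"wz":0.9},
    {"hand":-1,"tx":0,"ty":0,"tz":0,"wx":0,"wy":0,"wz":0.9},
    {"hand":-1,"tx":0,"ty":0,"tz":0,"wx":0,"wy":0,"wz":0.6},
  ],
)

```text
time: 3.1
tool_pos: [473.6, -21.5, 240.4]
tcp_rot: [3.142, 0.001, -0.397]
contact_force: [-0.3, -0.5, -0.4]
grip_width: 91.8
```

Run:
```python
from h import *
o=get_obs(); cm=camera_model("wrist"); im=capture("wrist"); cv2.imwrite("pics/w1.png",im[:,:,::-1])
import json; json.dump({k:np.array(v).tolist() for k,v in cm.items()},open("w1.json","w"))
print(o["time"],o["tool_pos"],o["tcp_rot"],o["joint_positions"]); print(cm)
print(proj(cm,[[471.2,-22.9,92],[512.9,-165.3,104]]))
```

```text
3.1 [473.55206673 -21.45644336 240.36579209] [ 3.14153563e+00  8.19142829e-04 -3.96594464e-01] [-2.07216998e-01  2.49522468e-01  1.65703351e+00  1.03979239e-04
  1.23585191e+00  1.89343223e-01]
{'fx': 312.88622656923013, 'fy': 312.88622656923013, 'cx': 277.26995584815444, 'cy': 206.8451118912053, 'rvec': array([-2.81592083,  0.56392535,  0.07800605]), 'tvec': array([-445.60629134,  123.08528496,  434.49643783])}
[[275.25867594 200.29283304]
 [366.02600103 311.71918608]]
```

View pics/w1.png

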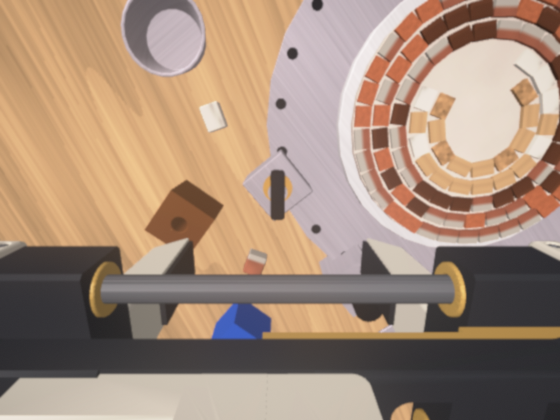

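Wrist view: the T-bar is at about (277,194), upright in the image, and the pin head is partly hidden behind the finger near (370,305).

Run:
```python
from h import *
import json
cm={k:np.array(v) for k,v in json.load(open("w1.json")).items()}
im=cv2.imread("pics/w1.png"); x0,y0,x1,y1=262,160,295,228
c=im[y0:y1,x0:x1]; m=(c.max(2)<60).astype(np.uint8)
n,l,st,ce=cv2.connectedComponentsWithStats(m); i=1+np.argmax(st[1:,4]); m=(l==i).astype(np.uint8)
cnt=max(cv2.findContours(m,0,2)[0],key=cv2.contourArea); r=cv2.minAreaRect(cnt); print(r,st[i])
M=cv2.moments(m,True);a=.5*np.arctan2(2*M["mu11"],M["mu20"]-M["mu02"]);d=np.array([np.cos(a),np.sin(a)]);u=ce[i]+[x0,y0]
for z in (83,90,92):
    q=onz(cm,u+15*d,z)-onz(cm,u-15*d,z); print(z,u,onz(cm,u,z),np.arctan2(q[1],q[0])%np.pi)
b=onz(cm,u+np.array(r[1]).max()/2*d,92)-onz(cm,u-np.array(r[1]).max()/2*d,92);print("len",np.linalg.norm(b))
print(ray(cm,u)[0])
```

```text
Traceback (most recent call last):
ValueError: attempt to get argmax of an empty sequence
```

```bash
cat > bar.py <<'E'
from h import *
import json,sys
def bar(pic,cm,roi,zs,thr=0.6):
    im=cv2.imread(pic); x0,y0,x1,y1=roi
    c=im[y0:y1,x0:x1]; g=c.max(2); t=cv2.threshold(g,0,255,cv2.THRESH_OTSU)[0]*thr; print("thr",t,g.min())
    m=(g<t).astype(np.uint8)
    n,l,st,ce=cv2.connectedComponentsWithStats(m); i=1+np.argmax(st[1:,4]); m=(l==i).astype(np.uint8)
    r=cv2.minAreaRect(max(cv2.findContours(m,0,2)[0],key=cv2.contourArea)); print(r,st[i])
    M=cv2.moments(m,True);a=.5*np.arctan2(2*M["mu11"],M["mu20"]-M["mu02"]);d=np.array([np.cos(a),np.sin(a)]);u=ce[i]+[x0,y0]
    L=max(r[1])/2
    for z in zs:
        q=onz(cm,u+L*d,z)-onz(cm,u-L*d,z); print(z,u,onz(cm,u,z),"ang",np.arctan2(q[1],q[0])%np.pi,"len",np.linalg.norm(q))
E
python3 - <<'E'
from bar import *
cm={k:np.array(v) for k,v in json.load(open("w1.json")).items()}
bar("pics/w1.png",cm,(262,160,295,228),(83,90,92),.7)
print(ray(cm,(280,200))[0])
E
```

```text
thr 99.39999999999999 74
((14.999998092651367, 34.499996185302734), (11.999998092651367, 46.99999237060547), 0.0) [  9  11  13  48 602]
83 [277.13787375 194.50996678] [474.25524675 -20.28328596  83.        ] ang 1.1700968511869838 len 47.88684334122437
90 [277.13787375 194.50996678] [474.90365459 -18.74024112  90.        ] ang 1.1700968511869838 len 46.77646773869655
92 [277.13787375 194.50996678] [475.08891397 -18.29937117  92.        ] ang 1.1700968511869838 len 46.45921756654577
[502.21894153  46.26315652 384.88694945]
```

Request:
drive_tool(
  deltas=[
    {"hand":-1,"tx":0,"ty":0,"tz":0.8,"wx":0,"wy":0,"wz":0},
    {"hand":-1,"tx":0,"ty":0,"tz":0.8,"wx":0,"wy":0,"wz":0},
    {"hand":-1,"tx":0,"ty":0,"tz":0.8,"wx":0,"wy":0,"wz":0},
    {"hand":-1,"tx":0,"ty":0,"tz":0.4,"wx":0,"wy":0,"wz":0},
    {"hand":-1,"tx":0,"ty":0,"tz":0,"wx":0,"wy":0,"wz":0},
  ],
)

```text
time: 3.57
tool_pos: [471.2, -21.0, 125.2]
tcp_rot: [3.14, 0.008, -0.391]
contact_force: [0.1, 0.4, 0.8]
grip_width: 91.9
```

```bash
cat > w.py <<'E'
from h import *
import json,sys
n=sys.argv[1]
o=get_obs(); cm=camera_model("wrist"); im=capture("wrist"); cv2.imwrite(f"pics/{n}.png",np.ascontiguousarray(im[:,:,::-1]))
json.dump({k:np.array(v).tolist() for k,v in cm.items()},open(f"{n}.json","w"))
print(o["time"],o["tool_pos"].round(2),o["tcp_rot"].round(4),o["contact_force"].round(2))
R=cv2.Rodrigues(cm["rvec"])[0]; print("cam",(-R.T@cm["tvec"]).round(1),"fwd",R[2].round(3))
print("proj tcp", proj(cm,[o["tool_pos"]]), "473,-21,92", proj(cm,[[473,-21,92]]))
E
python3 w.py w2
```

```text
3.5667 [471.23 -21.02 125.21] [ 3.1402  0.0078 -0.3915] [0.06 0.45 0.83]
cam [500.6  46.6 269.6] fwd [-0.11  -0.249 -0.962]
proj tcp [[276.54630285 269.15362605]] 473,-21,92 [[279.72154186 242.89356872]]
```

View pics/w2.png

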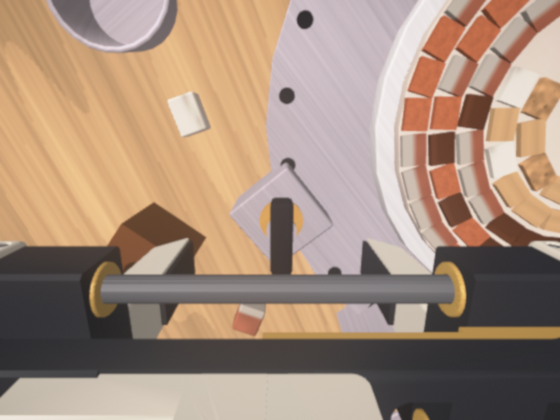

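Run:
```python
from bar import *
cm={k:np.array(v) for k,v in json.load(open("w2.json")).items()}
bar("pics/w2.png",cm,(262,185,305,275),(83,92),.7)
im=cv2.imread("pics/w2.png");cv2.imwrite("pics/w2c.png",cv2.resize(im[180:300,200:360],(800,600),interpolation=cv2.INTER_CUBIC))
print(get_obs()["tool_pos"])
```

```text
thr 95.89999999999999 66
((19.5, 51.5), (75.0, 21.0), 90.0) [   9   14   22   76 1584]
83 [281.12436869 236.12941919] [474.18091154 -20.48279985  83.        ] ang 1.1728595394451766 len 51.026984050273704
92 [281.12436869 236.12941919] [475.45282943 -17.24579172  92.        ] ang 1.1728595394451773 len 48.566290593066725
[472.61584317 -21.27784887 127.29396215]
```

View pics/w2c.png

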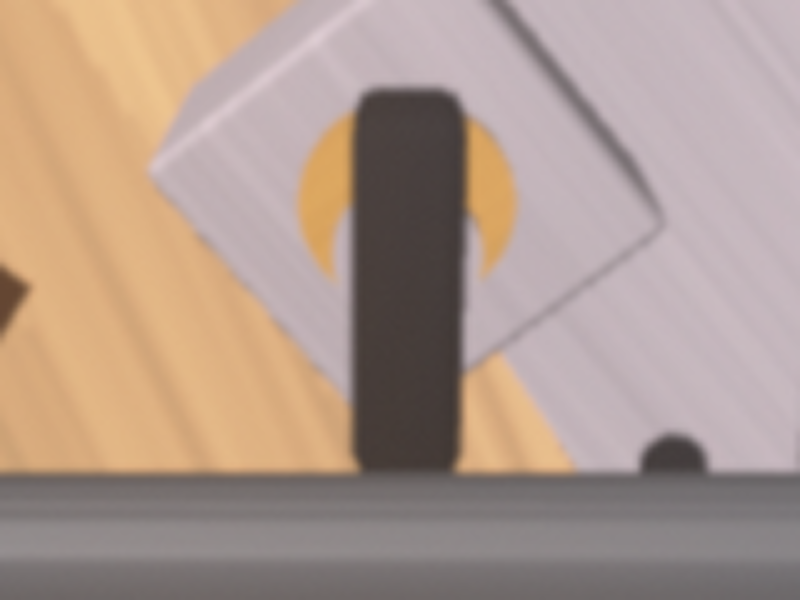

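Run:
```python
from bar import *
d=np.array([np.cos(1.172),np.sin(1.172)])
for n,t,b in(("w1",(277,170.5),(277,218.5)),("w2",(282,197.5),(281,274.5))):
    cm={k:np.array(v) for k,v in json.load(open(n+".json")).items()}
    p=onz(cm,t,74);p9=onz(cm,t,92);q=onz(cm,b,92)
    print(n,"near end z74",p,"z92",p9,"far",q,"len",np.linalg.norm((p-q)[:2]),np.linalg.norm((p9-q)[:2]),"centre from far",q[:2]+24*d,"from near",p[:2]-24*d)
```

```text
w1 near end z74 [482.79178757   0.53839028  74.        ] z92 [483.91659764   3.18580213  92.        ] far [465.63408665 -40.59822341  92.        ] len 44.57137744037257 47.4477723429406 centre from far [474.95351235 -18.48152599] from near [473.47236188 -21.57830713]
w2 near end z74 [483.45220674   0.66832988  74.        ] z92 [485.02596431   4.89840009  92.        ] far [465.67290444 -41.04823356  92.        ] len 45.34727396313198 49.85613372799045 centre from far [474.99233014 -18.93153614] from near [474.13278105 -21.44836754]
```

Request:
drive_tool(
  deltas=[
    {"hand":-1,"tx":0,"ty":0,"tz":0.3,"wx":0,"wy":0,"wz":0},
    {"hand":-1,"tx":0,"ty":0,"tz":0.4,"wx":0,"wy":0,"wz":0},
    {"hand":-1,"tx":0,"ty":0,"tz":0.3,"wx":0,"wy":0,"wz":0},
    {"hand":-1,"tx":0,"ty":0,"tz":0.2,"wx":0,"wy":0,"wz":0},
    {"hand":-1,"tx":0,"ty":0,"tz":0,"wx":0,"wy":0,"wz":0},
    {"hand":-1,"tx":0,"ty":0,"tz":0,"wx":0,"wy":0,"wz":0},
  ],
)

```text
time: 4.12
tool_pos: [474.4, -21.6, 81.5]
tcp_rot: [-3.141, -0.001, -0.392]
contact_force: [0.6, -0.1, 0.9]
grip_width: 91.7
```

Request:
drive_tool(
  deltas=[
    {"hand":1,"tx":0,"ty":0,"tz":0.06,"wx":0,"wy":0,"wz":0},
    {"hand":1,"tx":0,"ty":0,"tz":0,"wx":0,"wy":0,"wz":0},
    {"hand":1,"tx":0,"ty":0,"tz":0,"wx":0,"wy":0,"wz":0},
    {"hand":1,"tx":0,"ty":0,"tz":0,"wx":0,"wy":0,"wz":0},
    {"hand":1,"tx":0,"ty":0,"tz":0,"wx":0,"wy":0,"wz":0},
    {"hand":1,"tx":0,"ty":0,"tz":0,"wx":0,"wy":0,"wz":0},
    {"hand":1,"tx":0,"ty":0,"tz":0,"wx":0,"wy":0,"wz":0},
    {"hand":1,"tx":0,"ty":0,"tz":0,"wx":0,"wy":0,"wz":0},
  ],
)

```text
time: 4.78
tool_pos: [473.8, -21.5, 78.3]
tcp_rot: [-3.141, -0.0, -0.393]
contact_force: [-0.0, 0.4, -0.3]
grip_width: 43.1
```

Request:
drive_tool(
  deltas=[
    {"hand":1,"tx":0,"ty":0,"tz":0,"wx":0,"wy":0,"wz":0},
    {"hand":1,"tx":0,"ty":0,"tz":0,"wx":0,"wy":0,"wz":0},
    {"hand":1,"tx":0,"ty":0,"tz":0,"wx":0,"wy":0,"wz":0},
    {"hand":1,"tx":0,"ty":0,"tz":0,"wx":0,"wy":0,"wz":0},
    {"hand":1,"tx":0,"ty":0,"tz":0,"wx":0,"wy":0,"wz":0},
    {"hand":1,"tx":0,"ty":0,"tz":0,"wx":0,"wy":0,"wz":0},
    {"hand":1,"tx":0,"ty":0,"tz":0,"wx":0,"wy":0,"wz":0},
  ],
)

```text
time: 5.37
tool_pos: [473.4, -21.4, 78.3]
tcp_rot: [3.142, 0.001, -0.393]
contact_force: [-1.8, 1.2, 2.0]
grip_width: 17.6
```

Request:
drive_tool(
  deltas=[
    {"hand":1,"tx":0,"ty":0,"tz":0,"wx":0,"wy":0,"wz":0},
    {"hand":1,"tx":0,"ty":0,"tz":0,"wx":0,"wy":0,"wz":0},
    {"hand":1,"tx":0,"ty":0,"tz":0,"wx":0,"wy":0,"wz":0},
  ],
)

```text
time: 5.62
tool_pos: [473.5, -21.4, 78.3]
tcp_rot: [-3.142, 0.001, -0.393]
contact_force: [-3.1, 1.2, 1.5]
grip_width: 17.6
```

Opening 17.6 mm suggests the finger tips closed on the 16 mm stem instead of the 14 mm bar. I'll raise the tool about 11 mm and regrip the bar only.

Request:
drive_tool(
  deltas=[
    {"hand":0.4,"tx":0,"ty":0,"tz":0,"wx":0,"wy":0,"wz":0},
    {"hand":0.4,"tx":0,"ty":0,"tz":0,"wx":0,"wy":0,"wz":0},
    {"hand":0.4,"tx":0,"ty":0,"tz":0,"wx":0,"wy":0,"wz":0},
    {"hand":0.4,"tx":0,"ty":0,"tz":-0.14,"wx":0,"wy":0,"wz":0},
    {"hand":0.4,"tx":0,"ty":0,"tz":-0.14,"wx":0,"wy":0,"wz":0},
    {"hand":0.4,"tx":0,"ty":0,"tz":0,"wx":0,"wy":0,"wz":0},
    {"hand":1,"tx":0,"ty":0,"tz":0,"wx":0,"wy":0,"wz":0},
    {"hand":1,"tx":0,"ty":0,"tz":0,"wx":0,"wy":0,"wz":0},
    {"hand":1,"tx":0,"ty":0,"tz":0,"wx":0,"wy":0,"wz":0},
    {"hand":1,"tx":0,"ty":0,"tz":0,"wx":0,"wy":0,"wz":0},
    {"hand":1,"tx":0,"ty":0,"tz":0,"wx":0,"wy":0,"wz":0},
    {"hand":1,"tx":0,"ty":0,"tz":0,"wx":0,"wy":0,"wz":0},
  ],
)

```text
time: 6.62
tool_pos: [473.5, -21.4, 89.5]
tcp_rot: [-3.142, 0.001, -0.393]
contact_force: [-2.2, 0.0, 2.5]
grip_width: 14.0
```

Request:
drive_tool(
  deltas=[
    {"hand":1,"tx":0,"ty":0,"tz":0.05,"wx":0,"wy":0,"wz":0},
    {"hand":1,"tx":0,"ty":0,"tz":0.05,"wx":0,"wy":0,"wz":0},
    {"hand":1,"tx":0,"ty":0,"tz":0.05,"wx":0,"wy":0,"wz":0},
    {"hand":1,"tx":0,"ty":0,"tz":0.05,"wx":0,"wy":0,"wz":0},
    {"hand":1,"tx":0,"ty":0,"tz":0,"wx":0,"wy":0,"wz":0},
  ],
)

```text
time: 7.03
tool_pos: [473.5, -21.4, 81.5]
tcp_rot: [-3.142, 0.001, -0.393]
contact_force: [-3.6, 1.1, 6.1]
grip_width: 13.9
```

Request:
drive_tool(
  deltas=[
    {"hand":1,"tx":0,"ty":0,"tz":0.03,"wx":0,"wy":0,"wz":0},
    {"hand":1,"tx":0,"ty":0,"tz":0.03,"wx":0,"wy":0,"wz":0},
    {"hand":1,"tx":0,"ty":0,"tz":0,"wx":0,"wy":0,"wz":0},
  ],
)

```text
time: 7.28
tool_pos: [473.7, -21.4, 81.2]
tcp_rot: [-3.141, -0.001, -0.392]
contact_force: [-10.7, 1.6, 29.6]
grip_width: 13.4
```

Firm stop at about 8 mm travel (force rose to 30 N). I'll ease the push and start turning clockwise.

Request:
drive_tool(
  deltas=[
    {"hand":1,"tx":0,"ty":0,"tz":-0.03,"wx":0,"wy":0,"wz":0},
    {"hand":1,"tx":0,"ty":0,"tz":0,"wx":0,"wy":0,"wz":0},
    {"hand":1,"tx":0,"ty":0,"tz":0,"wx":0,"wy":0,"wz":0.4},
    {"hand":1,"tx":0,"ty":0,"tz":0,"wx":0,"wy":0,"wz":0.5},
    {"hand":1,"tx":0,"ty":0,"tz":0,"wx":0,"wy":0,"wz":0.5},
    {"hand":1,"tx":0,"ty":0,"tz":0,"wx":0,"wy":0,"wz":0.5},
  ],
)

```text
time: 7.78
tool_pos: [473.5, -21.4, 81.4]
tcp_rot: [3.142, 0.0, -0.56]
contact_force: [-7.4, 1.1, 19.4]
grip_width: 13.5
```

Request:
drive_tool(
  deltas=[
    {"hand":1,"tx":0,"ty":0,"tz":0,"wx":0,"wy":0,"wz":0.5},
    {"hand":1,"tx":0,"ty":0,"tz":0,"wx":0,"wy":0,"wz":0.5},
    {"hand":1,"tx":0,"ty":0,"tz":0,"wx":0,"wy":0,"wz":0.5},
    {"hand":1,"tx":0,"ty":0,"tz":0,"wx":0,"wy":0,"wz":0.5},
    {"hand":1,"tx":0,"ty":0,"tz":0,"wx":0,"wy":0,"wz":0.5},
    {"hand":1,"tx":0,"ty":0,"tz":0,"wx":0,"wy":0,"wz":0.5},
    {"hand":1,"tx":0,"ty":0,"tz":0,"wx":0,"wy":0,"wz":0.5},
    {"hand":1,"tx":0,"ty":0,"tz":0,"wx":0,"wy":0,"wz":0.5},
  ],
)

```text
time: 8.45
tool_pos: [473.4, -21.2, 81.4]
tcp_rot: [3.141, 0.0, -0.909]
contact_force: [-7.2, 2.8, 18.4]
grip_width: 13.9
```

Request:
drive_tool(
  deltas=[
    {"hand":1,"tx":0,"ty":0,"tz":0,"wx":0,"wy":0,"wz":0.5},
    {"hand":1,"tx":0,"ty":0,"tz":0,"wx":0,"wy":0,"wz":0.5},
    {"hand":1,"tx":0,"ty":0,"tz":0,"wx":0,"wy":0,"wz":0.5},
    {"hand":1,"tx":0,"ty":0,"tz":0,"wx":0,"wy":0,"wz":0.5},
    {"hand":1,"tx":0,"ty":0,"tz":0,"wx":0,"wy":0,"wz":0.5},
    {"hand":1,"tx":0,"ty":0,"tz":0,"wx":0,"wy":0,"wz":0.5},
    {"hand":1,"tx":0,"ty":0,"tz":0,"wx":0,"wy":0,"wz":0.5},
    {"hand":1,"tx":0,"ty":0,"tz":0,"wx":0,"wy":0,"wz":0.5},
    {"hand":1,"tx":0,"ty":0,"tz":0,"wx":0,"wy":0,"wz":0},
    {"hand":1,"tx":0,"ty":0,"tz":0,"wx":0,"wy":0,"wz":0},
  ],
)

```text
time: 9.28
tool_pos: [473.2, -21.0, 81.4]
tcp_rot: [3.141, 0.001, -1.257]
contact_force: [-8.6, 2.9, 20.2]
grip_width: 13.8
```

```bash
python3 w.py w3; python3 -c "
from plant import *; print(get_obs()['moment'])"
```

```text
9.2833 [473.23 -21.04  81.35] [ 3.1412e+00  7.0000e-04 -1.2565e+00] [-8.58  2.93 20.15]
cam [543.1   1.9 225.8] fwd [-0.257 -0.084 -0.963]
proj tcp [[277.69708923 269.18452716]] 473,-21,92 [[277.48765092 279.92799169]]
[ 0.51416947  1.67125459 -0.01238129]
```

View pics/w3.png

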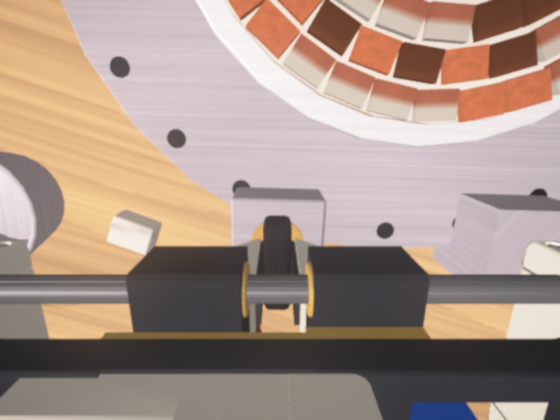

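The wrist view shows the bar at (277,262), parallel to the block's sides and pointing at the wheel. The turn of 0.864 rad puts brake_turn at about 1.27. I'll release and rise.

Request:
drive_tool(
  deltas=[
    {"hand":1,"tx":0,"ty":0,"tz":-0.02,"wx":0,"wy":0,"wz":0},
    {"hand":-1,"tx":0,"ty":0,"tz":0,"wx":0,"wy":0,"wz":0},
    {"hand":-1,"tx":0,"ty":0,"tz":0,"wx":0,"wy":0,"wz":0},
    {"hand":-1,"tx":0,"ty":0,"tz":0,"wx":0,"wy":0,"wz":0},
    {"hand":-1,"tx":0,"ty":0,"tz":0,"wx":0,"wy":0,"wz":0},
    {"hand":-1,"tx":0,"ty":0,"tz":0,"wx":0,"wy":0,"wz":0},
    {"hand":-1,"tx":0,"ty":0,"tz":-0.4,"wx":0,"wy":0,"wz":0},
    {"hand":-1,"tx":0,"ty":0,"tz":-0.6,"wx":0,"wy":0,"wz":0},
    {"hand":-1,"tx":0,"ty":0,"tz":-0.6,"wx":0,"wy":0,"wz":0},
    {"hand":-1,"tx":0,"ty":0,"tz":-0.6,"wx":0,"wy":0,"wz":0},
    {"hand":-1,"tx":0,"ty":0,"tz":-0.3,"wx":0,"wy":0,"wz":0},
    {"hand":-1,"tx":0,"ty":0,"tz":0,"wx":0,"wy":0,"wz":0},
  ],
)

```text
time: 10.33
tool_pos: [475.5, -21.9, 183.7]
tcp_rot: [-3.136, -0.003, -1.257]
contact_force: [1.6, -0.6, 0.0]
grip_width: 82.7
```

```bash
python3 - <<'E'
from h import *
o=get_obs(); p=o["tool_pos"]; y=o["tcp_rot"][2]; d=np.array([515,-164.5])-p[:2]
print(o["time"],p,o["tcp_rot"]," dx_t",d@[np.cos(y),np.sin(y)]/40,"dy_t",d@[np.sin(y),-np.cos(y)]/40)
E
python3 w.py w4
```

```text
10.3333 [475.46428295 -21.87851747 183.73452233] [-3.13636471e+00 -2.94547538e-03 -1.25656949e+00]  dx_t 3.696446527592493 dy_t 0.16204380238348332
10.3333 [475.46 -21.88 183.73] [-3.1364e+00 -2.9000e-03 -1.2566e+00] [ 1.62 -0.61  0.04]
cam [544.4   1.3 328.6] fwd [-0.251 -0.085 -0.964]
proj tcp [[277.71705571 269.16979939]] 473,-21,92 [[275.16317024 218.634943  ]]
```

View pics/w4.png

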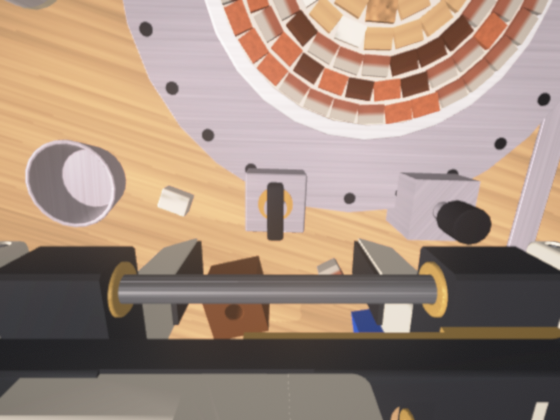

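The bar stayed square and down at (275,210). The pin head is at (465,221) on the grey block. Moving across to it.

Request:
drive_tool(
  deltas=[
    {"hand":-1,"tx":0.5,"ty":0.02,"tz":0,"wx":0,"wy":0,"wz":0},
    {"hand":-1,"tx":0.7,"ty":0.03,"tz":0,"wx":0,"wy":0,"wz":0},
    {"hand":-1,"tx":0.7,"ty":0.03,"tz":0,"wx":0,"wy":0,"wz":0},
    {"hand":-1,"tx":0.7,"ty":0.04,"tz":0,"wx":0,"wy":0,"wz":0},
    {"hand":-1,"tx":0.7,"ty":0.04,"tz":0,"wx":0,"wy":0,"wz":0},
    {"hand":-1,"tx":0.4,"ty":0,"tz":0,"wx":0,"wy":0,"wz":0},
    {"hand":-1,"tx":0,"ty":0,"tz":0,"wx":0,"wy":0,"wz":0},
    {"hand":-1,"tx":0,"ty":0,"tz":0,"wx":0,"wy":0,"wz":0},
    {"hand":-1,"tx":0,"ty":0,"tz":0,"wx":0,"wy":0,"wz":0},
  ],
)

```text
time: 11.13
tool_pos: [512.7, -163.3, 179.9]
tcp_rot: [3.14, 0.002, -1.256]
contact_force: [0.0, 0.4, -0.3]
grip_width: 92.0
```

```bash
python3 w.py w5; python3 -c "
from h import *
im=capture('top'); cv2.imwrite('pics/top5.png',np.ascontiguousarray(im[:,:,::-1]))"
```

```text
11.1333 [ 512.66 -163.28  179.89] [ 3.1399e+00  2.1000e-03 -1.2565e+00] [ 0.    0.37 -0.35]
cam [ 582.7 -140.4  324.3] fwd [-0.259 -0.083 -0.962]
proj tcp [[277.72321113 269.16525731]] 473,-21,92 [[ 87.0568664  208.76647525]]
```

View pics/w5.png

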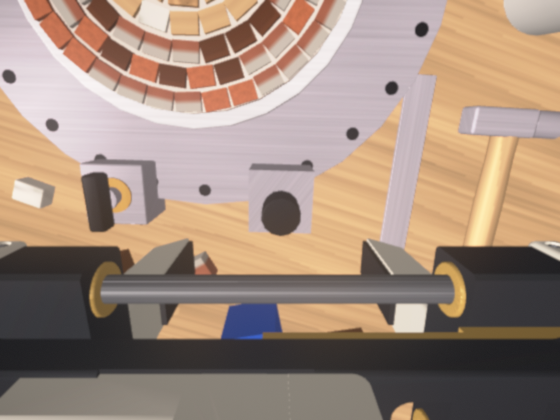

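```bash
cat > head.py <<'E'
from h import *
import json,sys
n=sys.argv[1]; roi=list(map(int,sys.argv[2].split(",")))
cm={k:np.array(v) for k,v in json.load(open(n+".json")).items()}
im=cv2.imread(f"pics/{n}.png"); x0,y0,x1,y1=roi; g=im[y0:y1,x0:x1].max(2)
t=cv2.threshold(g,0,255,cv2.THRESH_OTSU)[0]*.7; m=(g<t).astype(np.uint8)
k,l,st,ce=cv2.connectedComponentsWithStats(m); i=1+np.argmax(st[1:,4]); m=(l==i).astype(np.uint8)
xs,ys,w,h,a=st[i]; print("bbox",xs+x0,ys+y0,w,h,"c",ce[i]+[x0,y0])
R=cv2.Rodrigues(cm["rvec"])[0]; cam=-R.T@cm["tvec"]
# least squares: centre (X,Y) such that projected cylinder silhouette bbox matches
from scipy.optimize import least_squares
th=np.linspace(0,2*np.pi,72); z0,z1=float(sys.argv[3]),float(sys.argv[4])
def bb(p):
    P=np.vstack([np.c_[p[0]+15*np.cos(th),p[1]+15*np.sin(th),np.full(72,z)] for z in(z0,z1)]); q=proj(cm,P)
    return np.r_[q.min(0),q.max(0)]
ob=np.array([xs+x0,ys+y0,xs+x0+w-1,ys+y0+h-1],float)
u=ce[i]+[x0,y0]; c=onz(cm,u,(z0+z1)/2); print("centroid onto mid height",c)
for dz in(0,):
    b=bb(c[:2]); print("obs bbox",ob,"expected there",b.round(1))
E
python3 head.py w5 255,185,308,243 76 104
python3 - <<'E'
import cv2
im=cv2.imread("pics/w5.png");a=im[150:260,220:340];cv2.imwrite("pics/w5c.png",cv2.resize(a,(600,550),interpolation=cv2.INTER_CUBIC))
E
```

```text
bbox 262 191 38 44 c [280.56879324 213.02305919]
centroid onto mid height [ 515.71279715 -164.5798769    90.        ]
obs bbox [262. 191. 299. 234.] expected there [260.4 190.4 301.  237.5]
```

View pics/w5c.png

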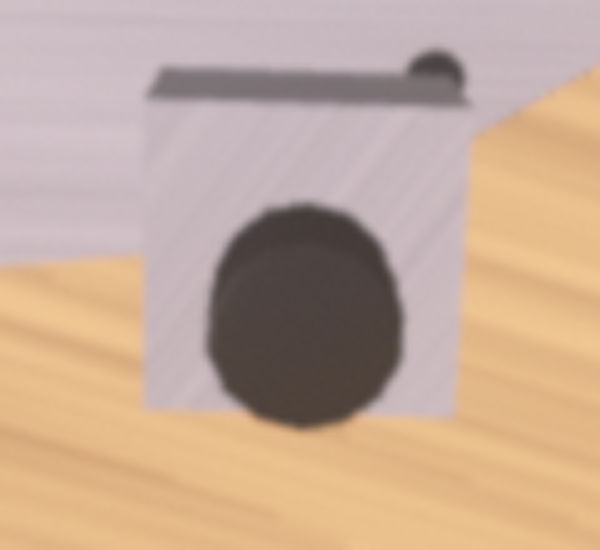

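View pics/top5.png

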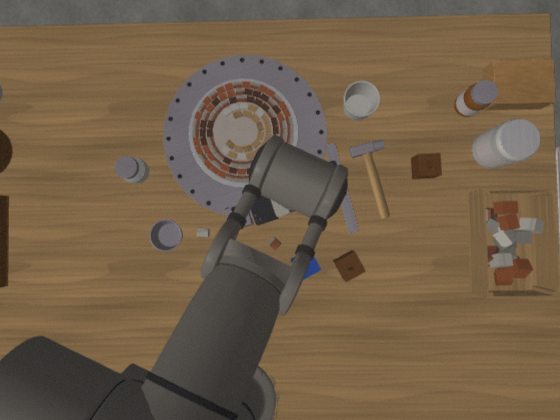

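Run:
```python
from h import *
import json
cm={k:np.array(v) for k,v in json.load(open("w5.json")).items()}
f=lambda x,y:(220+x/5-.4,150+y/5-.4)
print("head top",onz(cm,f(305,334),104))
P=np.array([onz(cm,f(*c),60) for c in((145,98),(468,103),(457,417),(144,408))]);print(P.round(1));print("block centre",P.mean(0),"sides",[np.linalg.norm(P[i]-P[i-1]).round(1) for i in range(4)])
```

```text
head top [ 517.25041854 -163.97473391  104.        ]
[[ 535.6 -129.7   60. ]
 [ 551.9 -182.1   60. ]
 [ 497.8 -199.5   60. ]
 [ 482.  -145.6   60. ]]
block centre [ 516.81345895 -164.22951772   60.        ] sides [np.float64(56.0), np.float64(54.9), np.float64(56.8), np.float64(56.3)]
```

Wrist estimates agree with the 150 mm spacing to about 1 mm, giving a pin axis near (515.5, -164.7). Descending open around the head.

Request:
drive_tool(
  deltas=[
    {"hand":-1,"tx":0.05,"ty":-0.05,"tz":0.3,"wx":0,"wy":0,"wz":0},
    {"hand":-1,"tx":0,"ty":0,"tz":0.4,"wx":0,"wy":0,"wz":0},
    {"hand":-1,"tx":0,"ty":0,"tz":0.4,"wx":0,"wy":0,"wz":0},
    {"hand":-1,"tx":0,"ty":0,"tz":0.3,"wx":0,"wy":0,"wz":0},
    {"hand":-1,"tx":0,"ty":0,"tz":0,"wx":0,"wy":0,"wz":0},
    {"hand":-1,"tx":0,"ty":0,"tz":0,"wx":0,"wy":0,"wz":0},
    {"hand":-1,"tx":0,"ty":0,"tz":0,"wx":0,"wy":0,"wz":0},
    {"hand":-1,"tx":0,"ty":0,"tz":0,"wx":0,"wy":0,"wz":0},
  ],
)

```text
time: 11.9
tool_pos: [516.5, -165.5, 126.2]
tcp_rot: [-3.14, -0.001, -1.256]
contact_force: [-0.5, 0.3, -0.4]
grip_width: 91.7
```

```bash
python3 w.py w6
```

```text
11.9 [ 516.53 -165.47  126.18] [-3.1401e+00 -1.3000e-03 -1.2561e+00] [-0.45  0.34 -0.36]
cam [ 586.  -142.3  270.8] fwd [-0.255 -0.085 -0.963]
proj tcp [[277.74272215 269.17431292]] 473,-21,92 [[ 30.14176908 238.27522488]]
```

View pics/w6.png

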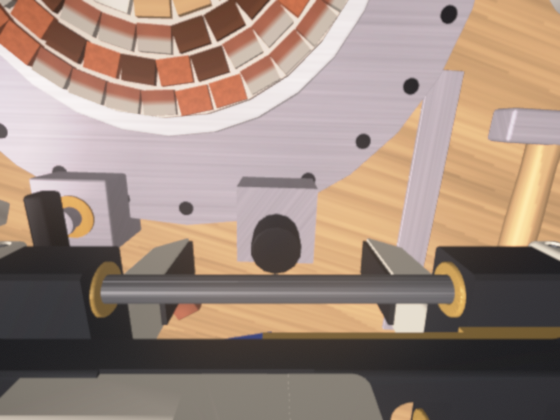

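```bash
python3 head.py w6 245,205,310,274 76 104
python3 - <<'E'
from h import *
import json
o=get_obs();cm={k:np.array(v) for k,v in json.load(open("w6.json")).items()}
y=o["tcp_rot"][2];X=np.array([np.cos(y),np.sin(y)]);p=o["tool_pos"]
im=cv2.imread("pics/w6.png").max(2)
for r in (225,235,245,255):
    c=np.where(im[r,240:310]<100)[0]+240; print(r,c.min(),c.max(),(c.min()+c.max())/2)
    q=onz(cm,((c.min()+c.max())/2,r),98); print((q[:2]-p[:2])@X)
E
```

```text
bbox 252 215 49 58 c [275.59297153 243.71396797]
centroid onto mid height [ 515.24271814 -164.60550445   90.        ]
obs bbox [252. 215. 300. 272.] expected there [249.5 214.  301.5 276.5]
225 257 294 275.5
-1.2944932774113975
235 254 298 276.0
-1.0007211390932678
245 252 300 276.0
-0.9983361173415539
255 252 299 275.5
-1.2954831503349025
```

Request:
drive_tool(
  deltas=[
    {"hand":-1,"tx":-0.03,"ty":0.02,"tz":0.2,"wx":0,"wy":0,"wz":0},
    {"hand":-1,"tx":0,"ty":0,"tz":0.3,"wx":0,"wy":0,"wz":0},
    {"hand":-1,"tx":0,"ty":0,"tz":0.3,"wx":0,"wy":0,"wz":0},
    {"hand":-1,"tx":0,"ty":0,"tz":0.2,"wx":0,"wy":0,"wz":0},
    {"hand":-1,"tx":0,"ty":0,"tz":0,"wx":0,"wy":0,"wz":0},
    {"hand":-1,"tx":0,"ty":0,"tz":0,"wx":0,"wy":0,"wz":0},
    {"hand":-1,"tx":0,"ty":0,"tz":0,"wx":0,"wy":0,"wz":0},
    {"hand":-1,"tx":0,"ty":0,"tz":0,"wx":0,"wy":0,"wz":0},
  ],
)

```text
time: 12.62
tool_pos: [515.3, -164.8, 85.8]
tcp_rot: [-3.141, -0.001, -1.257]
contact_force: [0.4, 0.5, 1.0]
grip_width: 91.6
```

Request:
drive_tool(
  deltas=[
    {"hand":0.2,"tx":0,"ty":0,"tz":0,"wx":0,"wy":0,"wz":0},
    {"hand":0.2,"tx":0,"ty":0,"tz":0,"wx":0,"wy":0,"wz":0},
    {"hand":0.2,"tx":0,"ty":0,"tz":0,"wx":0,"wy":0,"wz":0},
    {"hand":0.2,"tx":0,"ty":0,"tz":0,"wx":0,"wy":0,"wz":0},
    {"hand":0.2,"tx":0,"ty":0,"tz":0,"wx":0,"wy":0,"wz":0},
    {"hand":0.2,"tx":0,"ty":0,"tz":0,"wx":0,"wy":0,"wz":0},
    {"hand":0.2,"tx":0,"ty":0,"tz":0,"wx":0,"wy":0,"wz":0},
    {"hand":0.2,"tx":0,"ty":0,"tz":0,"wx":0,"wy":0,"wz":0},
    {"hand":0.2,"tx":0,"ty":0,"tz":0,"wx":0,"wy":0,"wz":0},
    {"hand":0.2,"tx":0,"ty":0,"tz":0,"wx":0,"wy":0,"wz":0},
  ],
)

```text
time: 13.45
tool_pos: [514.8, -164.6, 85.1]
tcp_rot: [-3.142, 0.0, -1.257]
contact_force: [0.4, 1.1, -0.9]
grip_width: 36.8
```

```bash
python3 w.py w7
```

```text
13.45 [ 514.82 -164.61   85.1 ] [-3.1415e+00  1.0000e-04 -1.2566e+00] [ 0.38  1.07 -0.9 ]
cam [ 584.6 -141.6  229.6] fwd [-0.257 -0.084 -0.963]
proj tcp [[277.69378784 269.18886529]] 473,-21,92 [[-32.03400342 266.77037744]]
```

View pics/w7.png

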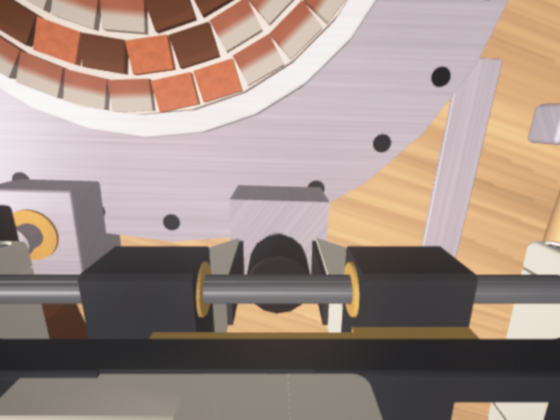

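Head (columns 248–308, centre 278) is centred between the pads (about 237 and 318). Closing.

Request:
drive_tool(
  deltas=[
    {"hand":1,"tx":0,"ty":0,"tz":0,"wx":0,"wy":0,"wz":0},
    {"hand":1,"tx":0,"ty":0,"tz":0,"wx":0,"wy":0,"wz":0},
    {"hand":1,"tx":0,"ty":0,"tz":0,"wx":0,"wy":0,"wz":0},
    {"hand":1,"tx":0,"ty":0,"tz":0,"wx":0,"wy":0,"wz":0},
    {"hand":1,"tx":0,"ty":0,"tz":0,"wx":0,"wy":0,"wz":0},
    {"hand":1,"tx":0,"ty":0,"tz":0,"wx":0,"wy":0,"wz":0},
    {"hand":1,"tx":0,"ty":0,"tz":0,"wx":0,"wy":0,"wz":0},
  ],
)

```text
time: 14.08
tool_pos: [514.9, -164.7, 85.1]
tcp_rot: [-3.141, -0.0, -1.256]
contact_force: [-0.5, -0.9, -0.5]
grip_width: 29.7
```

```bash
python3 -c "
from plant import *; o=get_obs()
for k in ('time','tool_pos','tcp_rot','contact_force','moment','grip_width'): print(k,o[k])"
```

```text
time 14.0833
tool_pos [ 514.89487468 -164.69775852   85.14610314]
tcp_rot [-3.14141628e+00 -1.50645262e-04 -1.25649373e+00]
contact_force [-0.52731959 -0.87193814 -0.54249994]
moment [-0.23511446  0.10555942  0.01142071]
grip_width 29.665897528829824
```

Gripped at 29.7 mm with almost no side force. Raising in small steps.

Request:
drive_tool(
  deltas=[
    {"hand":1,"tx":0,"ty":0,"tz":-0.05,"wx":0,"wy":0,"wz":0},
    {"hand":1,"tx":0,"ty":0,"tz":-0.08,"wx":0,"wy":0,"wz":0},
    {"hand":1,"tx":0,"ty":0,"tz":-0.08,"wx":0,"wy":0,"wz":0},
    {"hand":1,"tx":0,"ty":0,"tz":-0.08,"wx":0,"wy":0,"wz":0},
    {"hand":1,"tx":0,"ty":0,"tz":-0.08,"wx":0,"wy":0,"wz":0},
    {"hand":1,"tx":0,"ty":0,"tz":0,"wx":0,"wy":0,"wz":0},
  ],
)

```text
time: 14.58
tool_pos: [515.1, -164.7, 100.7]
tcp_rot: [-3.141, -0.001, -1.256]
contact_force: [0.2, -0.3, -2.0]
grip_width: 29.0
```

```bash
python3 -c "
from plant import *; o=get_obs()
for k in ('time','tool_pos','tcp_rot','contact_force','moment','grip_width'): print(k,o[k])"; python3 -c "
from h import *
im=capture('scene'); cv2.imwrite('pics/s8.png',np.ascontiguousarray(im[:,:,::-1]))
cv2.imwrite('pics/s8c.png',cv2.resize(np.ascontiguousarray(im[180:260,220:360,::-1]),(770,440),interpolation=cv2.INTER_CUBIC))"
```

```text
time 14.5833
tool_pos [ 515.12283384 -164.68452495  100.7138103 ]
tcp_rot [-3.14070847e+00 -6.33238630e-04 -1.25648457e+00]
contact_force [ 0.21760583 -0.26057249 -2.01039786]
moment [-0.0314893   0.1583579  -0.02989094]
grip_width 29.01702752952816
```

View pics/s8c.png

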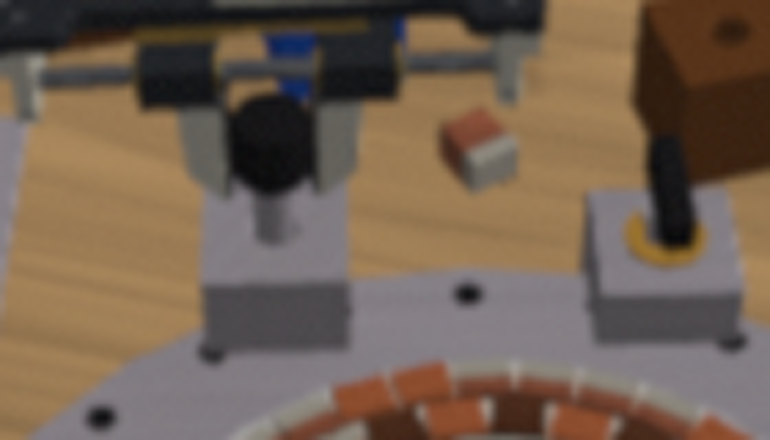

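The pin is rising with the tool (about 2 N of weight, no side load), and the brake is square and down on the right. Raising the remaining 19 mm or so.

Request:
drive_tool(
  deltas=[
    {"hand":1,"tx":0,"ty":0,"tz":-0.08,"wx":0,"wy":0,"wz":0},
    {"hand":1,"tx":0,"ty":0,"tz":-0.08,"wx":0,"wy":0,"wz":0},
    {"hand":1,"tx":0,"ty":0,"tz":-0.08,"wx":0,"wy":0,"wz":0},
    {"hand":1,"tx":0,"ty":0,"tz":-0.08,"wx":0,"wy":0,"wz":0},
    {"hand":1,"tx":0,"ty":0,"tz":-0.08,"wx":0,"wy":0,"wz":0},
    {"hand":1,"tx":0,"ty":0,"tz":-0.05,"wx":0,"wy":0,"wz":0},
    {"hand":1,"tx":0,"ty":0,"tz":0,"wx":0,"wy":0,"wz":0},
    {"hand":1,"tx":0,"ty":0,"tz":0,"wx":0,"wy":0,"wz":0},
    {"hand":1,"tx":0,"ty":0,"tz":0,"wx":0,"wy":0,"wz":0},
    {"hand":1,"tx":0,"ty":0,"tz":0,"wx":0,"wy":0,"wz":0},
  ],
)

```text
time: 15.47
tool_pos: [514.7, -164.6, 117.7]
tcp_rot: [3.141, 0.0, -1.257]
contact_force: [0.3, -0.2, -2.6]
grip_width: 29.5
```

```bash
python3 -c "
from plant import *; o=get_obs()
for k in ('time','tool_pos','tcp_rot','contact_force','moment','grip_width'): print(k,o[k])"; python3 -c "
from h import *
im=capture('scene'); cv2.imwrite('pics/s9.png',np.ascontiguousarray(im[:,:,::-1]))
cv2.imwrite('pics/s9c.png',cv2.resize(np.ascontiguousarray(im[175:245,240:360,::-1]),(780,455),interpolation=cv2.INTER_CUBIC))
cm=camera_model('scene'); print(proj(cm,[[515.2,-164.6,z] for z in (60,67,73,111,139)]))"
```

```text
time 15.4667
tool_pos [ 514.68552371 -164.57297717  117.69689108]
tcp_rot [ 3.14132785e+00  3.89207390e-04 -1.25661800e+00]
contact_force [ 0.32797793 -0.21852487 -2.61679562]
moment [-0.03385127  0.1130793   0.01345457]
grip_width 29.480665287683923
[[269.72849191 220.25604096]
 [269.62202995 217.94269407]
 [269.52987513 215.94023172]
 [268.92612737 202.82119809]
 [268.4577641  192.6439784 ]]
```

View pics/s9c.png

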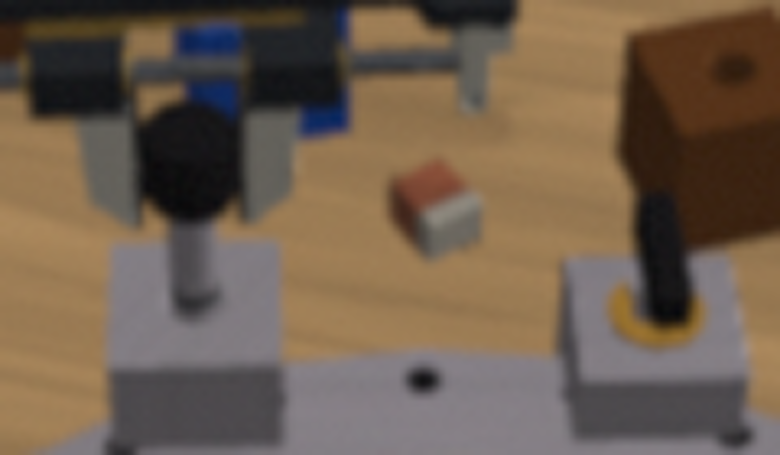

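View pics/s9.png

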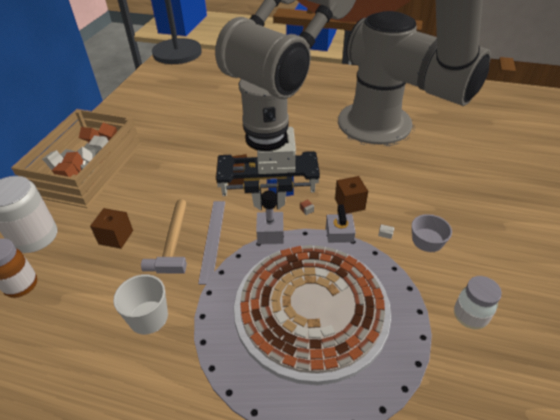

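The dark band is showing at the mouth, with the pin end at about -17.4 mm. I'll raise it another 2.4 mm and settle.

Request:
drive_tool(
  deltas=[
    {"hand":1,"tx":0,"ty":0,"tz":-0.03,"wx":0,"wy":0,"wz":0},
    {"hand":1,"tx":0,"ty":0,"tz":-0.03,"wx":0,"wy":0,"wz":0},
    {"hand":1,"tx":0,"ty":0,"tz":0,"wx":0,"wy":0,"wz":0},
    {"hand":1,"tx":0,"ty":0,"tz":0,"wx":0,"wy":0,"wz":0},
    {"hand":1,"tx":0,"ty":0,"tz":0,"wx":0,"wy":0,"wz":0},
    {"hand":1,"tx":0,"ty":0,"tz":0,"wx":0,"wy":0,"wz":0},
    {"hand":1,"tx":0,"ty":0,"tz":0,"wx":0,"wy":0,"wz":0},
    {"hand":1,"tx":0,"ty":0,"tz":0,"wx":0,"wy":0,"wz":0},
    {"hand":1,"tx":0,"ty":0,"tz":0,"wx":0,"wy":0,"wz":0},
  ],
)

```text
time: 16.27
tool_pos: [514.8, -164.6, 120.3]
tcp_rot: [-3.142, 0.0, -1.257]
contact_force: [0.3, -0.2, -3.4]
grip_width: 29.3
```

```bash
python3 w.py w10; python3 -c "
from plant import *; o=get_obs()
for k in ('time','tool_pos','tcp_rot','contact_force','moment','grip_width'): print(k,o[k])"; python3 -c "
from h import *
im=capture('scene'); 
cv2.imwrite('pics/s10c.png',cv2.resize(np.ascontiguousarray(im[185:230,250:290,::-1]),(480,540),interpolation=cv2.INTER_CUBIC))"
```

```text
16.2667 [ 514.81 -164.61  120.29] [-3.1416e+00  1.0000e-04 -1.2565e+00] [ 0.29 -0.2  -3.38]
cam [ 584.6 -141.6  264.8] fwd [-0.257 -0.084 -0.963]
proj tcp [[277.6840433  269.18899771]] 473,-21,92 [[ 24.64237238 239.68607862]]
time 16.3167
tool_pos [ 514.81637465 -164.6234873   120.29772744]
tcp_rot [-3.14156342e+00  9.69490967e-05 -1.25655288e+00]
contact_force [-0.74376008  0.55196762 -3.11789419]
moment [-0.07349586  0.15428567  0.05899169]
grip_width 29.170816868167005
```

View pics/s10c.png

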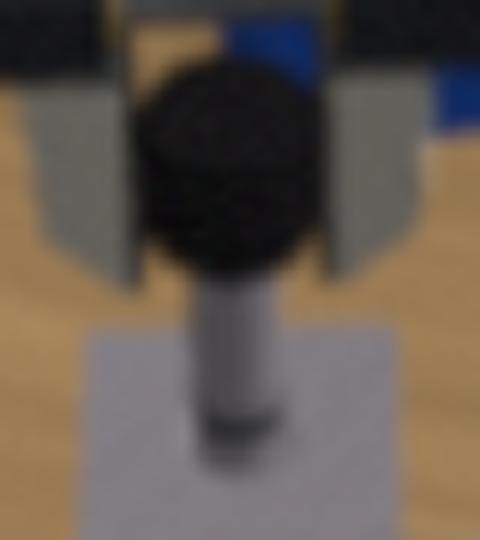

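View pics/w10.png

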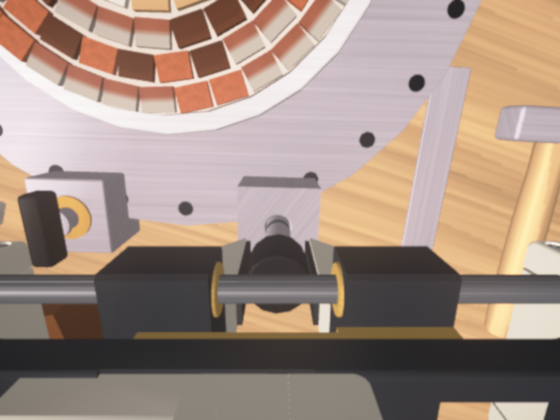

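The band sits clear above the mouth with about 7 mm of bare steel below it. By TCP the lift is 35.2 mm, so the pin end is about 15 mm below the mouth. The brake is still square. Handing in.

```bash
python3 -c "
from plant import *; print(close_job())"
```

```text
the job is handed in; nothing more can be done
None
```

The brake now holds the turntable, and the gripper is holding the index pin part-way out of its bore. I handed the job in at about 16.3 s; no verdict was reported.

**Brake:** My first grip closed on the 16 mm stem instead of the bar (opening 17.6 mm), so I opened, rose 11 mm and gripped the bar at 14.0 mm. I pushed it down about 8 mm until it met the stop at roughly 30 N. Then I turned it 0.86 rad clockwise, to about 1.27 rad by estimate. Later pictures show the bar still down, square to its block and pointing at the wheel.

**Pin:** I gripped it by the head and lifted it 35.2 mm straight up, which puts its lower end about 15 mm below the mouth. Side forces stayed under about 1 N and the tool lean under about 0.001 rad. The last pictures show the dark band fully out, with about 7 mm of bare rod below it. The fingers are still closed on the head at 29 mm.

**Disagreements:** The top and wrist cameras differed by 3 to 5 mm on both the brake and the pin. I settled it with the known 150 mm block spacing and by centring the head between the pads. I saw no other object moved, though I did not measure their positions.

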